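# Mount a camera barrel in its V-cradle and clamp it

### The arm

A 7-joint arm with a two-finger parallel gripper is mounted at the origin on the work surface. World frame = base frame: x ahead of the robot, y to its left, z up, the work surface at z = 0. Lengths are in m, angles in rad, forces in N, time in s.
With the tool pointing down it reaches from about 0.425 to 0.875 m from the base axis. Payload 4.7 kg.
Tool frame: the origin (TCP) lies at the very end of the fingers, on their centre line; the grasp point (between the pads) lies 19 mm behind it (grip_point_offset is the distance from the TCP to the grasp point, in m); x points along the fingers, z is the direction in which the jaws open and shut, and the axes are right-handed (so a half turn about x gives the same grasp; the last joint's range is limited). The gripper opens to 87 mm and grips with 3 to 60 N. Pads are 19 mm wide; open, the fingers measure 117 mm over their backs; the gripper's body (75 mm by 190 mm) begins 51 mm behind the grasp point.
Start: joints at [1.238, 0.321, -0.07, 1.45, 0.023, 1.371, -0.057], TCP at [0.221, -0.611, 0.223] pointing down, gripper open.
Joint ranges: [-2.86, 2.86], [-0.3, 2.09], [-1.38, 1.24], [0.06, 2.45], [-1.56, 4.7], [0.09, 2.05], [-2.69, 2.69]. Speed limits (rad/s): [2.57, 2.57, 3.14, 3.14, 3.14, 3.14, 3.14].

### API

Orientations are given as a rotation vector (axis times angle).
In Python, from bench import get_state, get_image, calibration, close_job, grip_point_offset gives the robot as it stands.
- The arm moves only by the tool play_rows, never from a script. Its argument "targets" is a list of rows, each an object with "claw": the closure, from 0 (fully open) to 1 (shut); "linear": the shift along the tool's x, y, z as a fraction of full scale, a list of three; "rotation": the turn, a rotation vector about the tool's x, y, z as a fraction of full scale, a list of three. In form: [{"claw": claw, "linear": [x, y, z], "rotation": [wx, wy, wz]}, ...]. A call has 1 to 10 rows; each row shifts and turns the pose as measured when the row begins, along the tool's axes as they then stand; what a row does not reach is not made up. Full scale, the value 1, is 2.5 cm for a shift and 90 degrees for a turn. A row lasts 1/12 s, in which the tool goes at most 41.7 mm and 7.16 degrees, less where a joint would pass 70% of its speed; a pose out of reach is approached as far as the arm can. A call with a number of a shift or a turn outside -1 to 1 is refused whole. A call with a gripper value outside its range is refused whole. The fingers move at their own pace and stop on an object; "newtons" is the grip in N (left out, the last holds). Time passes only in rows, so rows that do not move let the fingers close. It gives the time, the measured TCP pose, the force and the opening at its end, in the units of the state.
- get_state(): the state, without advancing time (a new reading comes with each control period).
- get_image(name): name is "scene" or "top" or "wrist"; returns the picture (384x512x3 uint8, blue, green, red); there is no depth.
- calibration(name): a dict with "fx", "fy", "cx", "cy" (pixels), "rvec" (rotation vector, rad) and "tvec" (3), from world to camera coordinates, as OpenCV has them; the wrist camera has in their place "hand_eye" (4x4, takes a point from camera to tool coordinates, whose origin is the TCP and whose axes are the tool frame's). Camera axes: x right, y down, z forward; pixel columns grow to the right and rows downward; lengths in m; the calibration is good to about 2 mm. The wrist camera is an equidistant fisheye: a pixel r from the principal point sees the ray r / f radians off the axis. A picture is of the moment at which its call begins: read the wrist's pose just before it. calibration takes no time and is no camera call.
- close_job(): hands the job in, once; it reports no verdict.
The state is a dict: "time": time; "joint_positions": joint angles; "qd": joint speeds; "joint_torque": joint torques, N m; "position": TCP position; "tool_rot": TCP orientation; "ft_force": force on the tool from outside, world axes, zero at the start; "torque": the same for the moment, N m; "grip_width": opening from 0.0 (shut) to 1.0 (fully open).
Only numpy, scipy, OpenCV 4.12 (cv2) and the standard library are available. Lean on these libraries where they do the work, as an engineer would, in place of code of your own. Each camera call takes 0.05 s, during which the arm holds its last target. There are 200 camera calls.

### The job

Mount the desk camera: lift the barrel off its rest, lay it gently (do not drop it) in the two V-saddles of the cradle with its lens towards the window plate, and slide it along the V until the lens end bears on the springy plate with a light push of about 7 N, and stays resting on it. Then swing the hinged strap over onto the barrel and press it down firmly, pushing on its free end with about 8 N for a second, and leave everything clamped like that; never push hard (more than 10 N on the barrel, 12 N on the strap), and leave the other things on the desk where they are.

Things in the scene. Friction and masses are not known exactly. Their poses are not given: they have to be found in the camera images.
- barrel_center (a point): Centre of the loose camera barrel, an aluminium cylinder 36 mm across, 140 mm long, about 0.2 kg, lying level (centre 25 mm up on its rest). Its y axis points along it to the flat lens end (dark band, glass disc), 70 mm off. At the rear end an 18 mm stub stands out 10 mm (its face 80 mm from the centre). Nothing stands beside its middle.
- barrel_lens (a point): Centre of the barrel's flat lens end, on its axis, 70 mm from the barrel's centre.
- cradle: Fixed cradle, to the left or right. Origin: on the desk under the V. y runs along the V to the window plate, z up. Base plate x -47..63, y -75..125 mm, 10 mm thick. Two 45-degree V-saddles, 20 mm along y, at y = -40 and +45 mm, 46 mm high, x -29..29; fingers fit round the barrel in the 65 mm gap. A seated barrel's axis is at x = 0, z = 50 mm. Strap posts: x 42, y 45, to z 84 mm.
- stop: Foot of the window plate, 73 mm from the cradle's origin, 10 mm above the desk; y as the cradle's. It carries an upright steel plate 50 mm wide, its top 66 mm above this origin, with a 26 mm square window on the barrel's axis, springy along y (2.5 mm travel, about 1.5 N/mm, damped). The plate's face stands 0 to 20 mm (differs, not measured) beyond this origin along y. Sliding the barrel in the V takes 1 to 4 N.
- strap (a joint): Clamp strap angle, rad: 0 = level, its rubber pad just on a barrel seated in the V; about 2 = open, past upright and leaning to the cradle's +x. Grows as it lifts. Stiff hinge (0.08 N m of friction): it stays where it is left. Without a barrel it can sink to -0.3.
- strap_hinge (a point): Hinge axis of the strap, fixed on the cradle at x = 42, y = 45, z = 73.5 mm of the cradle; the axis is parallel to the cradle's y.
- strap_press (a point): Point on the strap's top (outer) face, 80 mm from the hinge axis, where to push it down; z is normal to that face. The strap is a steel bar 18 mm wide, 5 mm thick, reaching 95 mm from the hinge (towards the cradle's -x when closed), with a plain round tip. It closes across the saddle at y = 45 mm; its pad is 42 mm from the hinge.
- rest: The low fixed grey rest on which the barrel starts, 34 by 130 mm, 11 mm high at the bumps; origin on the desk under its middle, y along it.
- mug: Bystander: white mug, 80 mm across, 92 mm high; origin under its middle.
- stapler: Bystander: black stapler, 150 mm long along its y, 45 mm high; origin under its middle.
- glue: Bystander: slim upright glue stick, 28 mm across, 95 mm high; origin under its middle.
- calculator: Bystander: grey desk calculator, 150 by 100 mm, 19 mm high; origin under its middle.
- tape: Bystander: roll of tape lying flat, 72 mm across, 19 mm high; origin under its middle.
- eraser: Bystander: white eraser 45 by 20 by 13 mm; origin under its middle.
Mind the look-alikes: they are no part of the job. What is shaped like the part that bears barrel_center but blue or pink is not meant.

How it is judged:
By the outcome, as a careful person would: the job done as asked, in the order asked, and still so for the second after the job is handed in, with the robot touching nothing.
It also fails if it takes over 72 s, if anything falls off the work surface, if the arm or the gripper's body presses on something with over 40 N, if the wrist force passes 120 N, or if a joint passes its speed limit or range.

## Working session

There is one attempt and no reset: what is moved stays moved. The work goes in short steps, Python scripts to look and compute and a tool call to move; the robot and the scene stay as the last step left them, time stands still between calls to the robot, and variables do not carry over. Pictures are saved under pics/ and viewed, about 8 in all and at most 12, crops included, and the job is handed in when it is done.

Besides the shell and the picture viewer there is one more tool, called after "Call:" by a JSON object that holds its "name" and its "arguments", one argument or row to a line. play_rows: Moves the arm, as the interface text tells. Shift numbers are shares of 2.5 cm and turn numbers shares of 90 degrees, none past 1 either way. Its arguments: {"type":"object","properties":{"targets":{"type":"array"},"newtons":{"type":"number"}},"required":["targets"]}

```bash
mkdir -p pics; ls; python3 - <<'E'
from bench import *
import cv2,numpy as np
s=get_state(); print(s['position'],s['tool_rot'],s['grip_width'],grip_point_offset,s['time'])
for n in('scene','top'):
    cv2.imwrite(f'pics/{n}0.png',get_image(n)); c=calibration(n); print(n,c); R=cv2.Rodrigues(np.array(c['rvec']))[0]; print(-R.T@np.array(c['tvec']))
print(calibration('wrist'))
E
```

```text
pics
[ 0.22066468 -0.61081687  0.22144245] [ 0.95112702  1.35520265 -0.94945462] 1.0004245369739297 0.0187 0.0
scene {'fx': 402.82553685818016, 'fy': 402.82553685818016, 'cx': 256.4369477150228, 'cy': 186.91070167762814, 'rvec': array([ 1.47782683,  1.75909637, -0.97656576]), 'tvec': array([ 0.0235788 , -0.16938524,  1.54385103])}
[1.38859717 0.20872558 0.6640443 ]
top {'fx': 416.2413906996952, 'fy': 416.2413906996952, 'cx': 256.5150956084791, 'cy': 188.83375134932413, 'rvec': array([ 2.0875984 , -2.14343832,  0.20028953]), 'tvec': array([0.08631675, 0.50884639, 1.06080904])}
[0.29509639 0.0682949  1.1401513 ]
{'fx': 297.3186396354542, 'fy': 297.3186396354542, 'cx': 253.60610111494807, 'cy': 194.92423121555024, 'hand_eye': array([[ 6.16548331e-05, -2.75788299e-01,  9.61218399e-01,
        -1.61382342e-01],
       [-5.67930913e-04, -9.61218255e-01, -2.75788221e-01,
         7.49996394e-02],
       [ 9.99999837e-01, -5.28901966e-04, -2.15892451e-04,
        -2.17614074e-04],
       [ 0.00000000e+00,  0.00000000e+00,  0.00000000e+00,
         1.00000000e+00]])}
```

View pics/top0.png

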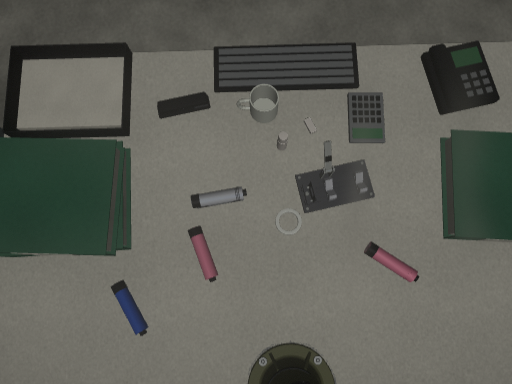

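View pics/scene0.png

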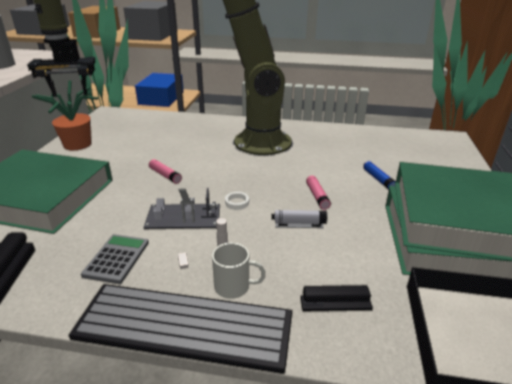

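Top view: the barrel is at about (218,197) with its dark lens band to the left. The cradle is at about (335,186), with the window plate at its left end (309,191) and the open strap at (328,155). I'll zoom in on both.

```bash
cat > h.py <<'E'
from bench import *
import cv2,numpy as np
from scipy.spatial.transform import Rotation as Ro
def ray(n,uv,st=None):
    c=calibration(n); uv=np.array(uv,float)
    p=(uv-[c['cx'],c['cy']])/[c['fx'],c['fy']]
    if n=='wrist':
        r=np.hypot(*p); d=np.array([*(np.sin(r)*p/max(r,1e-9)),np.cos(r)])
        H=c['hand_eye']; Rt=Ro.from_rotvec(st['tool_rot']).as_matrix()
        return np.array(st['position'])+Rt@H[:3,3], Rt@H[:3,:3]@d
    R=cv2.Rodrigues(np.array(c['rvec']))[0]
    return -R.T@np.array(c['tvec']), R.T@np.array([*p,1])
def at(n,uv,z,st=None):
    o,d=ray(n,uv,st); return o+d*(z-o[2])/d[2]
def proj(n,P,st=None):
    c=calibration(n); P=np.array(P,float)
    if n=='wrist':
        H=c['hand_eye']; Rt=Ro.from_rotvec(st['tool_rot']).as_matrix()
        q=H[:3,:3].T@(Rt.T@(P-st['position'])-H[:3,3])
        r=np.hypot(q[0],q[1]); th=np.arctan2(r,q[2]); return np.array([c['cx'],c['cy']])+c['fx']*th*q[:2]/r
    R=cv2.Rodrigues(np.array(c['rvec']))[0]; q=R@P+np.array(c['tvec'])
    return q[:2]/q[2]*[c['fx'],c['fy']]+[c['cx'],c['cy']]
def togo(P,x=(0,0,-1),z=None,st=None):
    "shift (units of 25mm) and rotvec (units 90deg) in tool axes"
    st=st or get_state(); Rt=Ro.from_rotvec(st['tool_rot']).as_matrix()
    l=Rt.T@(np.array(P)-st['position'])/.025
    z=np.array(z,float); x=np.array(x,float); x/=np.linalg.norm(x); z-=x*(x@z); z/=np.linalg.norm(z)
    if z@Rt[:,2]<0: z=-z
    G=np.c_[x,np.cross(z,x),z]
    w=Ro.from_matrix(Rt.T@G).as_rotvec()/(np.pi/2)
    return l.round(2),w.round(3)
E
python3 - <<'E'
from h import *
im=cv2.imread('pics/top0.png')
a=cv2.resize(im[135:220,180:265],None,fx=4.5,fy=4.5,interpolation=cv2.INTER_CUBIC); b=cv2.resize(im[135:220,290:375],None,fx=4.5,fy=4.5,interpolation=cv2.INTER_CUBIC)
cv2.imwrite('pics/z.png',np.clip(np.hstack([a,b])*1.6,0,255).astype('uint8'))
Rt=Ro.from_rotvec(get_state()['tool_rot']).as_matrix(); print(Rt.round(3))
l=at('top',(193,202),.025);r=at('top',(246,193),.025);print(l,r,(l+r)/2,np.linalg.norm(l-r))
print([at('top',p,.01).round(3) for p in((297,179),(362,161),(373,190),(304,211))])
E
```

```text
[[-0.001  0.94   0.34 ]
 [ 0.002  0.34  -0.94 ]
 [-1.    -0.    -0.002]]
[0.48419677 0.24647366 0.025     ] [0.50515757 0.10191768 0.025     ] [0.49467717 0.17419567 0.025     ] 0.14606775275297948
[array([ 0.544, -0.04 ,  0.01 ]), array([ 0.59 , -0.224,  0.01 ]), array([ 0.507, -0.248,  0.01 ]), array([ 0.454, -0.055,  0.01 ])]
```

View pics/z.png

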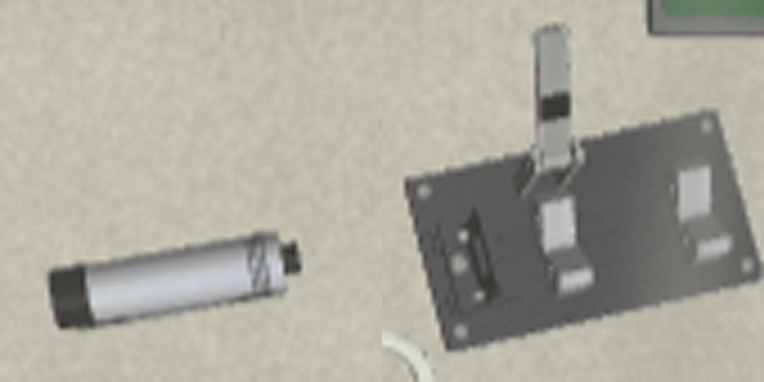

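```bash
python3 - <<'E'
from h import *
c=[at('top',p,.01)[:2] for p in((295.1,175),(363.8,159.4),(374.9,196.8),(304.9,212.8))]
TL,TR,BR,BL=c
print(np.round(c,4)); 
yd=(TL+BL-TR-BR); L=np.linalg.norm(yd)/2; yd/=2*L; xd=np.array([yd[1],-yd[0]]); W=np.linalg.norm(TL+TR-BL-BR)/2
ctr=sum(c)/4; o=ctr-8e-3*xd-25e-3*yd
print('cradle',o,yd,np.degrees(np.arctan2(-yd[0],yd[1])),L,W)
l=at('top',(191.6,201.4),.025);r=at('top',(246.7,192.2),.025);d=(l-r)[:2];n=np.linalg.norm(d);d/=n
print('barrel len',n,'ctr',l[:2]-.07*d,r[:2]+.08*d,d,np.degrees(np.arctan2(-d[0],d[1])))
print(togo([.5,-.3,.26],z=[np.cos(.15),np.sin(.15),0]))
E
```

```text
[[ 0.5552 -0.0354]
 [ 0.5947 -0.2294]
 [ 0.4877 -0.2519]
 [ 0.4485 -0.0575]]
cradle [ 0.51866495 -0.16963147] [-0.19841089  0.98011893] 11.444047732219016 0.19817139197429381 0.10914748293311231
barrel len 0.15183984810728873 ctr [0.49580583 0.18098809] [0.49606479 0.17916656] [-0.14075249  0.99004482] 8.091392079158398
(array([-1.53, 14.73, -7.9 ]), array([-0.875, -0.001, -0.001]))
```

Call:
{"name": "play_rows", "arguments": {
  "targets": [
    {"claw":0,"linear":[-0.2,0,0],"rotation":[-0.079,0,0]},
    {"claw":0,"linear":[-0.2,0,0],"rotation":[-0.079,0,0]},
    {"claw":0,"linear":[-0.2,0,0],"rotation":[-0.079,0,0]},
    {"claw":0,"linear":[-0.2,0,0],"rotation":[-0.079,0,0]},
    {"claw":0,"linear":[-0.2,0,0],"rotation":[-0.079,0,0]},
    {"claw":0,"linear":[-0.2,0,0],"rotation":[-0.079,0,0]},
    {"claw":0,"linear":[-0.2,0,0],"rotation":[-0.079,0,0]},
    {"claw":0,"linear":[-0.2,0,0],"rotation":[-0.079,0,0]},
    {"claw":0,"linear":[-0.2,0,0],"rotation":[-0.079,0,0]},
    {"claw":0,"linear":[0,0,0],"rotation":[-0.079,0,0]}
  ]
}}

```text
time: 0.93
position: [0.2195, -0.6077, 0.2609]
tool_rot: [-0.013, 1.576, 0.036]
ft_force: [0.4, 0.1, -0.8]
grip_width: 1.001
```

Call:
{"name": "play_rows", "arguments": {
  "targets": [
    {"claw":0,"linear":[0,1,0.95],"rotation":[-0.079,0,0]},
    {"claw":0,"linear":[0,1,0.95],"rotation":[0,0,0]},
    {"claw":0,"linear":[0,1,0.95],"rotation":[0,0,0]},
    {"claw":0,"linear":[0,1,0.95],"rotation":[0,0,0]},
    {"claw":0,"linear":[0,1,0.95],"rotation":[0,0,0]},
    {"claw":0,"linear":[0,1,0.95],"rotation":[0,0,0]},
    {"claw":0,"linear":[0,1,0.95],"rotation":[0,0,0]},
    {"claw":0,"linear":[0,1,0.95],"rotation":[0,0,0]},
    {"claw":0,"linear":[0,1,0.95],"rotation":[0,0,0]},
    {"claw":0,"linear":[0,1,0.95],"rotation":[0,0,0]}
  ]
}}

```text
time: 1.77
position: [0.4161, -0.322, 0.2561]
tool_rot: [-0.096, 1.582, 0.126]
ft_force: [0.7, -0.4, -0.1]
grip_width: 1.002
```

Call:
{"name": "play_rows", "arguments": {
  "targets": [
    {"claw":0,"linear":[0,1,0.95],"rotation":[0,0,0]},
    {"claw":0,"linear":[0,1,0.95],"rotation":[0,0,0]},
    {"claw":0,"linear":[0,1,0],"rotation":[0,0,0]},
    {"claw":0,"linear":[0,1,0],"rotation":[0,0,0]},
    {"claw":0,"linear":[0,1,0],"rotation":[0,0,0]},
    {"claw":0,"linear":[0,1,0],"rotation":[0,0,0]},
    {"claw":0,"linear":[0,1,0],"rotation":[0,0,0]},
    {"claw":0,"linear":[0,0,0],"rotation":[0,0,0]}
  ]
}}

```text
time: 2.43
position: [0.4415, -0.1219, 0.2562]
tool_rot: [-0.104, 1.583, 0.144]
ft_force: [0.1, 0.2, -0.3]
grip_width: 1.001
```

```bash
python3 - <<'E'
from h import *
import pickle
s=get_state(); im=get_image('wrist'); pickle.dump(s,open('s1.pkl','wb'))
print(s['position'],s['time'],s['qd'].round(3) if hasattr(s['qd'],'round') else s['qd'])
cv2.imwrite('pics/w1.png',im); cv2.imwrite('pics/w1b.png',cv2.resize(np.clip(im*1.5,0,255).astype('uint8'),None,fx=1.5,fy=1.5))
E
```

```text
[ 0.44148413 -0.12189912  0.2562459 ] 2.4333 [ 0.009  0.017  0.038 -0.006  0.052 -0.026  0.021]
```

View pics/w1b.png

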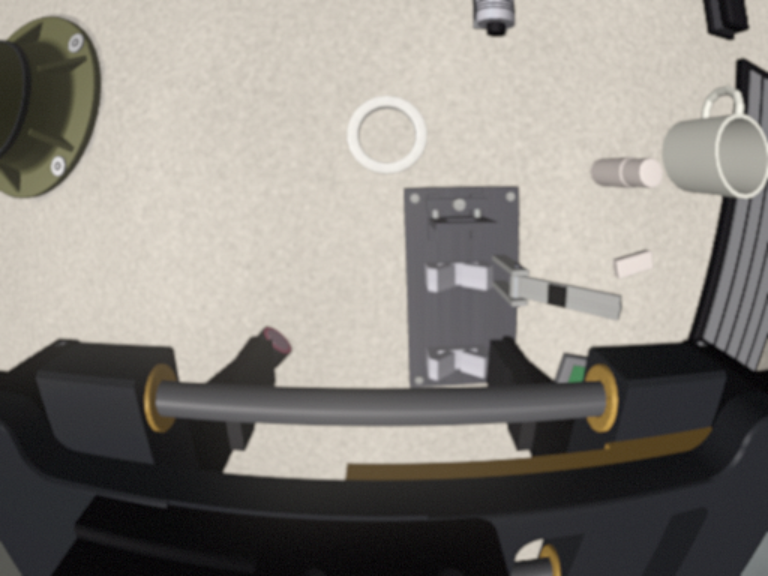

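```bash
python3 - <<'E'
from h import *
import pickle
im=cv2.imread('pics/w1.png'); s=pickle.load(open('s1.pkl','rb'))
cr=im[120:200,262:362]; cv2.imwrite('pics/w1c.png',np.clip(cv2.resize(cr,None,fx=7,fy=7,interpolation=cv2.INTER_CUBIC)*1.9,0,255).astype('uint8'))
for uv in((405,189),(517,187)): print(at('wrist',np.array(uv)/1.5,.01,s))
E
```

```text
[ 0.44969334 -0.05700818  0.01      ]
[ 0.5528786 -0.0357315  0.01     ]
```

View pics/w1c.png

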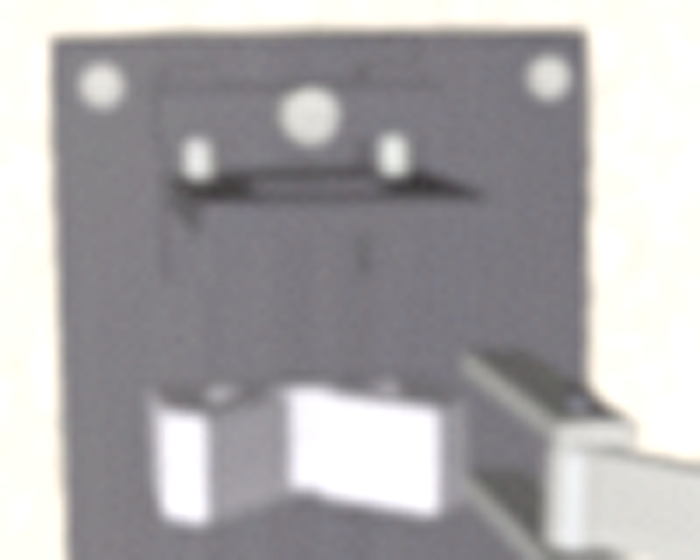

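```bash
python3 - <<'E'
from h import *
import pickle
s=pickle.load(open('s1.pkl','rb'))
o=np.array([.5185,-.1697]); y=np.array([-.1984,.9801]); x=np.array([y[1],-y[0]])
def cr(uvz,z): 
    p=at('wrist',np.array(uvz)/7+[262,120],z,s)[:2]-o; return (p@x*1e3).round(1),(p@y*1e3).round(1)
print('top edge',cr((175,199),.076),cr((480,195),.076))
print('saddle front crest tops', cr((155,400),.046),cr((445,400),.046))
for uv in ((53,40),(585,32)): print('corner',cr(uv,.01))
print(togo([.496-.01,.15,.256],z=[np.cos(.1412),np.sin(.1412),0]))
t=cv2.imread('pics/top0.png'); 
for p in ((175,199),(480,195)): pass
# top camera check of plate top edge line
for yy in (73,78,83,88,93):
    print(yy,[proj('top',[*(o+x*a+y*yy*1e-3),.076]).round(1) for a in(-.025,.025)])
g=cv2.cvtColor(t,cv2.COLOR_BGR2GRAY); print(g[180:206,298:320])
E
```

```text
top edge (np.float64(-28.9), np.float64(98.9)) (np.float64(23.1), np.float64(98.5))
saddle front crest tops (np.float64(-30.6), np.float64(59.1)) (np.float64(23.8), np.float64(57.3))
corner (np.float64(-45.7), np.float64(124.5))
corner (np.float64(61.6), np.float64(124.6))
(array([ 0.22, 10.57,  3.46]), array([ 0.009, -0.009, -0.016]))
73 [array([324.6, 197. ]), array([319.7, 178.6])]
78 [array([322.7, 197.4]), array([317.9, 179.1])]
83 [array([320.9, 197.8]), array([316. , 179.5])]
88 [array([319. , 198.3]), array([314.2, 179.9])]
93 [array([317.1, 198.7]), array([312.3, 180.3])]
[[ 57  57  58  58  58  58  57  58  57  56  58  57  55  57  56  57  56  57
   56  56  56  57]
 [ 57  57  58  57  57  58  58  58  57  57  57  57  47  57  57  57  57  57
   57  57  57  56]
 [ 58  58  57  59  57  58  57  58  57  56  57  55  40  51  57  57  56  57
   56  56  56  55]
 [ 59  58  59  57  57  56  58  57  57  57  57  45  36  45  57  56  57  56
   57  56  55  56]
 [ 59  58  57  57  54  58  58  58  56  56  50  39  37  39  58  57  57  57
   57  57  57  56]
 [ 59  57  58  58  48  58  58  57  58  53  43  
[... 1206 characters left out ...]
8  56  56  48  37  37  37  44
   53  57  56  57]
 [122 120 105  50  57  57  56  46  53  58  56  57  58  64  51  38  38  44
   50  57  57  57]
 [122 121 119  55  57  58  54  53  48  57  57  58  73  99  78  39  41  44
   51  56  56  56]
 [122 121 120  66  57  57  47  58  46  57  58  58  70  81  64  40  46  53
   55  52  53  54]
 [119 119 119  87  56  57  49  54  46  58  57  58  60  56  54  46  52  53
   53  56  53  56]
 [117 117 116 109  49  59  56  49  49  51  58  56  54  53  54  54  56  55
   56  57  56  56]
 [116 115 116 115  52  57  57  48  53  49  53  53  56  55  57  58  58  56
   56  57  56  57]
 [116 118 119 119  66  56  57  55  58  54  56  53  57  58  57  57  58  57
   57  56  56  55]]
```

Call:
{"name": "play_rows", "arguments": {
  "targets": [
    {"claw":0,"linear":[0,0.96,0.365],"rotation":[0.009,-0.009,-0.016]},
    {"claw":0,"linear":[0,0.96,0.365],"rotation":[0,0,0]},
    {"claw":0,"linear":[0,0.96,0.365],"rotation":[0,0,0]},
    {"claw":0,"linear":[0,0.96,0.365],"rotation":[0,0,0]},
    {"claw":0,"linear":[0,0.96,0.365],"rotation":[0,0,0]},
    {"claw":0,"linear":[0,0.96,0.365],"rotation":[0,0,0]},
    {"claw":0,"linear":[0,0.96,0.365],"rotation":[0,0,0]},
    {"claw":0,"linear":[0,0.96,0.365],"rotation":[0,0,0]},
    {"claw":0,"linear":[0,0.96,0.365],"rotation":[0,0,0]},
    {"claw":0,"linear":[0,0.96,0.365],"rotation":[0,0,0]}
  ]
}}

```text
time: 3.32
position: [0.5031, 0.1173, 0.2533]
tool_rot: [-0.095, 1.569, 0.082]
ft_force: [0.3, -0.2, -0.5]
grip_width: 0.998
```

Call:
{"name": "play_rows", "arguments": {
  "targets": [
    {"claw":0,"linear":[0.8,0.5,0.2],"rotation":[0,0,0]},
    {"claw":0,"linear":[1,0,0],"rotation":[0,0,0]},
    {"claw":0,"linear":[1,0,0],"rotation":[0,0,0]},
    {"claw":0,"linear":[1,0,0],"rotation":[0,0,0]},
    {"claw":0,"linear":[0.5,0,0],"rotation":[0,0,0]},
    {"claw":0,"linear":[0,0,0],"rotation":[0,0,0]}
  ]
}}

```text
time: 3.82
position: [0.5113, 0.1334, 0.1408]
tool_rot: [-0.093, 1.566, 0.089]
ft_force: [-1.1, -0.0, 0.0]
grip_width: 0.998
```

```bash
python3 - <<'E'
from h import *
import pickle
s=get_state(); im=get_image('wrist'); pickle.dump(s,open('s2.pkl','wb'))
print(s['position'],s['time'])
d=np.array([-.1408,.990,0]);c=np.array([.496,.180,.025])
for k in(-.08,-.07,.07): 
    u=proj('wrist',c+k*d,s); print(k,u); cv2.circle(im,tuple(np.int32(u)),3,(0,0,255),1)
print(togo([.5002,.1503,.012],z=[np.cos(.1412),np.sin(.1412),0]))
cv2.imwrite('pics/w2.png',np.clip(im*1.5,0,255).astype('uint8'))
E
```

```text
[0.51129704 0.13338183 0.14083357] 3.8167
-0.08 [246.21144095 221.64266336]
-0.07 [245.86947596 212.21680104]
0.07 [241.30216075  66.5013328 ]
(array([ 5.19,  0.75, -0.4 ]), array([-0.016,  0.002,  0.002]))
```

View pics/w2.png

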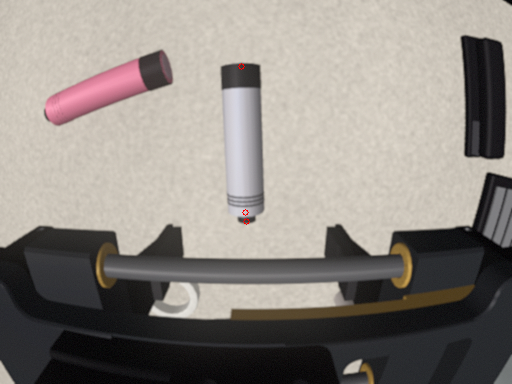

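Call:
{"name": "play_rows", "arguments": {
  "targets": [
    {"claw":0,"linear":[0.4,0.5,-0.2],"rotation":[-0.016,0,0]},
    {"claw":0,"linear":[0.8,0.25,-0.2],"rotation":[0,0,0]},
    {"claw":0,"linear":[0.8,0,0],"rotation":[0,0,0]},
    {"claw":0,"linear":[0.8,0,0],"rotation":[0,0,0]},
    {"claw":0,"linear":[0.8,0,0],"rotation":[0,0,0]},
    {"claw":0,"linear":[0.6,0,0],"rotation":[0,0,0]},
    {"claw":0,"linear":[0.3,0,0],"rotation":[0,0,0]},
    {"claw":0,"linear":[0,0,0],"rotation":[0,0,0]}
  ]
}}

```text
time: 4.53
position: [0.5053, 0.1555, 0.0305]
tool_rot: [-0.114, 1.55, 0.114]
ft_force: [-0.7, -0.1, 1.3]
grip_width: 1.0
```

```bash
python3 - <<'E'
from h import *
print(get_state()['position'],togo([.5002,.1503,.012],z=[np.cos(.1412),np.sin(.1412),0]))
E
```

```text
[0.50526357 0.1554777  0.03050967] (array([ 0.74, -0.17, -0.24]), array([0.003, 0.011, 0.001]))
```

Call:
{"name": "play_rows", "arguments": {
  "newtons": 30,
  "targets": [
    {"claw":0,"linear":[0.3,-0.17,-0.25],"rotation":[0,0.011,0]},
    {"claw":0,"linear":[0.35,0,0],"rotation":[0,0,0]},
    {"claw":0,"linear":[0.1,0,0],"rotation":[0,0,0]},
    {"claw":0,"linear":[0,0,0],"rotation":[0,0,0]}
  ]
}}

```text
time: 4.87
position: [0.5016, 0.1509, 0.0129]
tool_rot: [-0.115, 1.564, 0.114]
ft_force: [0.1, -0.2, -0.7]
grip_width: 1.001
```

```bash
python3 - <<'E'
from h import *
print(get_state()['position'],togo([.5002,.1503,.012],z=[np.cos(.1412),np.sin(.1412),0]))
E
```

```text
[0.50160251 0.15085314 0.01292213] (array([ 0.04, -0.01, -0.06]), array([0.003, 0.002, 0.001]))
```

Call:
{"name": "play_rows", "arguments": {
  "targets": [
    {"claw":0.4,"linear":[0,0,-0.06],"rotation":[0,0,0]},
    {"claw":0.5,"linear":[0,0,0],"rotation":[0,0,0]},
    {"claw":0.55,"linear":[0,0,0],"rotation":[0,0,0]},
    {"claw":0.6,"linear":[0,0,0],"rotation":[0,0,0]},
    {"claw":0.7,"linear":[0,0,0],"rotation":[0,0,0]},
    {"claw":0.8,"linear":[0,0,0],"rotation":[0,0,0]},
    {"claw":1,"linear":[0,0,0],"rotation":[0,0,0]},
    {"claw":1,"linear":[0,0,0],"rotation":[0,0,0]},
    {"claw":1,"linear":[0,0,0],"rotation":[0,0,0]},
    {"claw":1,"linear":[0,0,0],"rotation":[0,0,0]}
  ]
}}

```text
time: 5.7
position: [0.5007, 0.1507, 0.0149]
tool_rot: [-0.116, 1.562, 0.113]
ft_force: [0.9, 1.3, 0.8]
grip_width: 0.405
```

Call:
{"name": "play_rows", "arguments": {
  "targets": [
    {"claw":1,"linear":[-0.2,0,0],"rotation":[0,0,0]},
    {"claw":1,"linear":[-0.4,0,0],"rotation":[0,0,0]},
    {"claw":1,"linear":[-0.6,0,0],"rotation":[0,0,0]},
    {"claw":1,"linear":[-0.6,0,0],"rotation":[0,0,0]},
    {"claw":1,"linear":[-0.6,0,0],"rotation":[0,0,0]},
    {"claw":1,"linear":[-0.6,0,0],"rotation":[0,0,0]},
    {"claw":1,"linear":[-0.6,0,0],"rotation":[0,0,0]},
    {"claw":1,"linear":[-0.6,0,0],"rotation":[0,0,0]},
    {"claw":1,"linear":[0,0,0],"rotation":[0,0,0]}
  ]
}}

```text
time: 6.45
position: [0.4983, 0.1512, 0.1269]
tool_rot: [-0.118, 1.564, 0.115]
ft_force: [0.7, 0.9, -0.9]
grip_width: 0.405
```

```bash
python3 - <<'E'
from h import *
import pickle
s=get_state(); im=get_image('wrist'); pickle.dump(s,open('s3.pkl','wb'))
print(s['position'],s['time'],s['ft_force'],s['torque'],s['grip_width'])
Rt=Ro.from_rotvec(s['tool_rot']).as_matrix(); print(Rt.round(3))
# expected lens centre if held straight
P=s['position']+Rt@np.array([-.0187+.006,0,0]); 
for k in(-.05,.10): print(proj('wrist',P+k*Rt[:,1],s))
cv2.imwrite('pics/w3.png',np.clip(im*1.5,0,255).astype('uint8'))
o=np.array([.5185,-.1697]); y=np.array([-.1984,.9801]); x=np.array([y[1],-y[0]])
print(togo([*(o-.017*y),.12],z=[*x,0]))
E
```

```text
[0.49828781 0.15123661 0.12690544] 6.45 [ 0.66699638  0.89872446 -0.87839989] [-0.01804706 -0.17298371 -0.04572475] 0.40465029551009774
[[ 0.003 -0.148  0.989]
 [-0.001  0.989  0.148]
 [-1.    -0.002  0.003]]
[254.64574721 320.513903  ]
[254.77962393  63.62374907]
(array([  0.25, -13.48,  -1.04]), array([-0.033,  0.001,  0.001]))
```

View pics/w3.png

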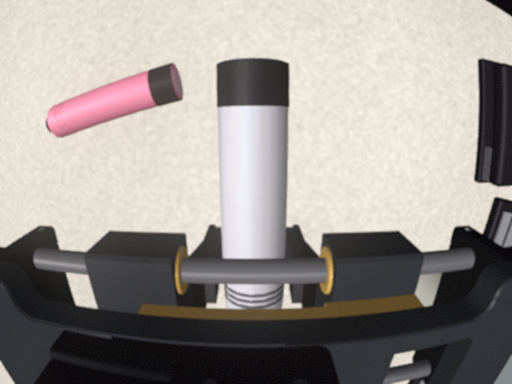

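Call:
{"name": "play_rows", "arguments": {
  "targets": [
    {"claw":1,"linear":[-0.2,-0.6,-0.4],"rotation":[-0.033,0,0]},
    {"claw":1,"linear":[0,-1,-0.4],"rotation":[0,0,0]},
    {"claw":1,"linear":[0,-1,-0.4],"rotation":[0,0,0]},
    {"claw":1,"linear":[0,-1,-0.4],"rotation":[0,0,0]},
    {"claw":1,"linear":[0,-1,0],"rotation":[0,0,0]},
    {"claw":1,"linear":[0,-1,0],"rotation":[0,0,0]},
    {"claw":1,"linear":[0,-1,0],"rotation":[0,0,0]},
    {"claw":1,"linear":[0,-1,0],"rotation":[0,0,0]},
    {"claw":1,"linear":[0,-0.5,0],"rotation":[0,0,0]}
  ]
}}

```text
time: 7.25
position: [0.4921, -0.0589, 0.1234]
tool_rot: [-0.169, 1.571, 0.169]
ft_force: [-0.3, -1.1, -2.1]
grip_width: 0.405
```

```bash
cat >> h.py <<'E'
O=np.array([.5185,-.1697]); Y=np.array([-.1984,.9801]); X=np.array([Y[1],-Y[0]])
def cp():
    s=get_state(); p=s['position'][:2]-O; f=s['ft_force']
    print('t',s['time'],'cradle xyz mm',(p@X*1e3).round(1),(p@Y*1e3).round(1),(s['position'][2]*1e3).round(1),'F',(f[:2]@X).round(2),(f[:2]@Y).round(2),f[2].round(2),'w',round(s['grip_width'],3))
def tc(x,y,z,**k): return togo([*(O+x*1e-3*X+y*1e-3*Y),z*1e-3],z=[*X,0],**k)
E
python3 -c "
from h import *
cp();print(tc(0,-17,120))"
```

```text
t 7.25 cradle xyz mm -3.9 113.9 123.4 F -0.52 -1.0 -2.13 w 0.405
(array([ 0.13, -5.24,  0.08]), array([ 0.01 , -0.005, -0.   ]))
```

Call:
{"name": "play_rows", "arguments": {
  "targets": [
    {"claw":1,"linear":[0,-0.8,0.08],"rotation":[0.01,-0.005,0]},
    {"claw":1,"linear":[0,-0.8,0],"rotation":[0,0,0]},
    {"claw":1,"linear":[0,-0.8,0],"rotation":[0,0,0]},
    {"claw":1,"linear":[0,-0.8,0],"rotation":[0,0,0]},
    {"claw":1,"linear":[0,-0.8,0],"rotation":[0,0,0]},
    {"claw":1,"linear":[0,-0.8,0],"rotation":[0,0,0]},
    {"claw":1,"linear":[0,-0.4,0],"rotation":[0,0,0]},
    {"claw":1,"linear":[0,0,0],"rotation":[0,0,0]}
  ]
}}

```text
time: 7.92
position: [0.52, -0.1944, 0.1178]
tool_rot: [-0.148, 1.568, 0.157]
ft_force: [-0.4, 0.8, -2.1]
grip_width: 0.406
```

```bash
python3 -c "
from h import *
cp();print(tc(0,-17,60))
im=get_image('top');cv2.imwrite('pics/t1.png',im)
s=get_state();im=get_image('wrist');cv2.imwrite('pics/w4.png',np.clip(im*1.6,0,255).astype('uint8'))"
```

```text
t 7.9167 cradle xyz mm -3.5 -24.5 117.8 F -0.22 0.88 -2.14 w 0.406
(array([2.31, 0.29, 0.14]), array([-0.003, -0.001, -0.004]))
```

View pics/w4.png

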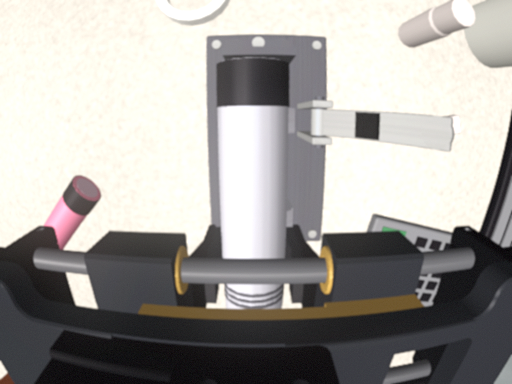

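Call:
{"name": "play_rows", "arguments": {
  "targets": [
    {"claw":1,"linear":[0.2,0.29,0.16],"rotation":[0,0,0]},
    {"claw":1,"linear":[0.5,0,0],"rotation":[0,0,0]},
    {"claw":1,"linear":[0.5,0,0],"rotation":[0,0,0]},
    {"claw":1,"linear":[0.5,0,0],"rotation":[0,0,0]},
    {"claw":1,"linear":[0.3,0,0],"rotation":[0,0,0]},
    {"claw":1,"linear":[0,0,0],"rotation":[0,0,0]}
  ]
}}

```text
time: 8.52
position: [0.5228, -0.1762, 0.0631]
tool_rot: [-0.157, 1.566, 0.167]
ft_force: [1.5, -2.9, -1.2]
grip_width: 0.403
```

```bash
python3 -c "
from h import *
cp();print(tc(0.5,-17,48))"
```

```text
t 8.5167 cradle xyz mm 2.9 -7.2 63.1 F 0.85 -3.15 -1.16 w 0.403
(array([ 0.6 , -0.39, -0.1 ]), array([ 0.004, -0.001, -0.004]))
```

Call:
{"name": "play_rows", "arguments": {
  "targets": [
    {"claw":1,"linear":[0,-0.39,-0.1],"rotation":[0,0,0]},
    {"claw":1,"linear":[0,0,0],"rotation":[0,0,0]},
    {"claw":1,"linear":[0,0,0],"rotation":[0,0,0]}
  ]
}}

```text
time: 8.77
position: [0.5215, -0.1862, 0.0617]
tool_rot: [-0.156, 1.569, 0.169]
ft_force: [0.3, 0.6, -2.3]
grip_width: 0.405
```

```bash
python3 -c "
from h import *
cp();print(tc(0.5,-17,48))"
```

```text
t 8.7667 cradle xyz mm -0.4 -16.7 61.7 F 0.37 0.49 -2.3 w 0.405
(array([ 0.55, -0.02,  0.04]), array([ 0.005, -0.002, -0.006]))
```

Call:
{"name": "play_rows", "arguments": {
  "targets": [
    {"claw":1,"linear":[0.2,0,0.03],"rotation":[0.005,0,-0.006]},
    {"claw":1,"linear":[0.2,0,0],"rotation":[0,0,0]},
    {"claw":1,"linear":[0.15,0,0],"rotation":[0,0,0]},
    {"claw":1,"linear":[0.08,0,0],"rotation":[0,0,0]},
    {"claw":1,"linear":[0,0,0],"rotation":[0,0,0]}
  ]
}}

```text
time: 9.18
position: [0.5225, -0.1864, 0.0452]
tool_rot: [-0.156, 1.567, 0.153]
ft_force: [-0.5, -0.4, -1.7]
grip_width: 0.407
```

```bash
python3 -c "
from h import *
cp();print(tc(0.5,-17,40),get_state()['torque'])"
```

```text
t 9.1833 cradle xyz mm 0.6 -17.2 45.2 F -0.55 -0.29 -1.71 w 0.407
(array([ 0.21,  0.01, -0.  ]), array([-0.002, -0.001,  0.001])) [-0.04358822 -0.06425769 -0.0205267 ]
```

Slow lowering in about 1 mm rows.

Call:
{"name": "play_rows", "arguments": {
  "targets": [
    {"claw":1,"linear":[0.04,0,0],"rotation":[0,0,0]},
    {"claw":1,"linear":[0.04,0,0],"rotation":[0,0,0]},
    {"claw":1,"linear":[0.04,0,0],"rotation":[0,0,0]},
    {"claw":1,"linear":[0,0,0],"rotation":[0,0,0]}
  ]
}}

```text
time: 9.52
position: [0.5225, -0.1861, 0.0419]
tool_rot: [-0.156, 1.567, 0.154]
ft_force: [-0.3, 0.2, -2.6]
grip_width: 0.407
```

Call:
{"name": "play_rows", "arguments": {
  "targets": [
    {"claw":1,"linear":[0.04,0,0],"rotation":[0,0,0]},
    {"claw":1,"linear":[0,0,0],"rotation":[0,0,0]}
  ]
}}

```text
time: 9.68
position: [0.5227, -0.1861, 0.041]
tool_rot: [-0.157, 1.567, 0.153]
ft_force: [-0.8, -0.2, -2.1]
grip_width: 0.405
```

```bash
python3 -c "
from h import *
cp();print(tc(0.5,-17,40),get_state()['torque'])"
```

```text
t 9.6833 cradle xyz mm 0.9 -16.9 41.0 F -0.8 -0.03 -2.11 w 0.405
(array([ 0.04, -0.  , -0.01]), array([-0.001, -0.001,  0.001])) [-0.06698949 -0.12288166 -0.04023398]
```

Call:
{"name": "play_rows", "arguments": {
  "targets": [
    {"claw":1,"linear":[0.04,0,0],"rotation":[0,0,0]},
    {"claw":1,"linear":[0,0,0],"rotation":[0,0,0]}
  ]
}}

```text
time: 9.85
position: [0.5229, -0.1862, 0.0405]
tool_rot: [-0.157, 1.567, 0.153]
ft_force: [-1.0, 0.0, -0.4]
grip_width: 0.406
```

Call:
{"name": "play_rows", "arguments": {
  "targets": [
    {"claw":1,"linear":[0.03,0,0],"rotation":[0,0,0]},
    {"claw":1,"linear":[0,0,0],"rotation":[0,0,0]}
  ]
}}

```text
time: 10.02
position: [0.5228, -0.1863, 0.0405]
tool_rot: [-0.157, 1.567, 0.153]
ft_force: [-1.2, 0.4, -2.1]
grip_width: 0.405
```

```bash
python3 -c "
from h import *
cp();print(get_state()['torque'])"
```

```text
t 10.0167 cradle xyz mm 1.0 -17.1 40.5 F -1.13 0.65 -2.11 w 0.405
[0.01614443 0.01955652 0.01923754]
```

Call:
{"name": "play_rows", "arguments": {
  "targets": [
    {"claw":1,"linear":[0.04,0,-0.02],"rotation":[0,0,0]},
    {"claw":1,"linear":[0.04,0,-0.02],"rotation":[0,0,0]}
  ]
}}

```text
time: 10.18
position: [0.5228, -0.1864, 0.0402]
tool_rot: [-0.158, 1.566, 0.152]
ft_force: [-3.0, 1.7, 8.9]
grip_width: 0.406
```

Call:
{"name": "play_rows", "arguments": {
  "targets": [
    {"claw":1,"linear":[0.04,0,0],"rotation":[0,0,0]},
    {"claw":1,"linear":[0.04,0,0],"rotation":[0,0,0]}
  ]
}}

```text
time: 10.35
position: [0.5228, -0.1863, 0.0402]
tool_rot: [-0.159, 1.567, 0.151]
ft_force: [-4.6, 1.3, 8.7]
grip_width: 0.406
```

```bash
python3 -c "
from h import *
cp();print(get_state()['torque'])"
```

```text
t 10.35 cradle xyz mm 0.9 -17.2 40.2 F -4.23 2.13 8.69 w 0.406
[0.27527839 0.74963257 0.00963222]
```

Call:
{"name": "play_rows", "arguments": {
  "targets": [
    {"claw":1,"linear":[0,0,-0.02],"rotation":[0,0,0]},
    {"claw":1,"linear":[0,0,0],"rotation":[0,0,0]}
  ]
}}

```text
time: 10.52
position: [0.5228, -0.1863, 0.0406]
tool_rot: [-0.159, 1.566, 0.151]
ft_force: [-0.9, -0.2, -2.0]
grip_width: 0.405
```

```bash
python3 -c "
from h import *
cp();print(get_state()['torque'])"
```

```text
t 10.5167 cradle xyz mm 1.0 -17.1 40.6 F -0.93 -0.02 -2.0 w 0.405
[-0.01583049 -0.04213359 -0.0120937 ]
```

Call:
{"name": "play_rows", "arguments": {
  "newtons": 15,
  "targets": [
    {"claw":1,"linear":[0.015,0,0],"rotation":[0,0,0]},
    {"claw":0.57,"linear":[0.01,0,0],"rotation":[0,0,0]},
    {"claw":0.54,"linear":[0,0,0],"rotation":[0,0,0]},
    {"claw":0.52,"linear":[0,0,0],"rotation":[0,0,0]},
    {"claw":0.52,"linear":[0,0,0],"rotation":[0,0,0]},
    {"claw":0.52,"linear":[0,0,0],"rotation":[0,0,0]}
  ]
}}

```text
time: 11.02
position: [0.5235, -0.1867, 0.0397]
tool_rot: [-0.159, 1.564, 0.151]
ft_force: [0.2, 0.2, -0.5]
grip_width: 0.478
```

```bash
python3 -c "
from h import *
cp();print(get_state()['torque'])"
```

```text
t 11.0167 cradle xyz mm 1.5 -17.7 39.7 F 0.26 0.17 -0.52 w 0.478
[-0.00556588 -0.10566793  0.04048995]
```

Call:
{"name": "play_rows", "arguments": {
  "targets": [
    {"claw":0.52,"linear":[0,0,-0.04],"rotation":[0,0,0]},
    {"claw":0.56,"linear":[0,0,0],"rotation":[0,0,0]},
    {"claw":0.6,"linear":[0,0,0],"rotation":[0,0,0]},
    {"claw":0.7,"linear":[0,0,0],"rotation":[0,0,0]},
    {"claw":1,"linear":[0,0,0],"rotation":[0,0,0]},
    {"claw":1,"linear":[0,0,0],"rotation":[0,0,0]},
    {"claw":1,"linear":[0,0,0],"rotation":[0,0,0]}
  ]
}}

```text
time: 11.6
position: [0.5228, -0.1869, 0.0396]
tool_rot: [-0.159, 1.563, 0.151]
ft_force: [-0.2, 0.2, -0.3]
grip_width: 0.407
```

```bash
python3 -c "
from h import *
cp();print(get_state()['torque'])"
```

```text
t 11.6 cradle xyz mm 0.8 -17.8 39.6 F -0.19 0.27 -0.27 w 0.407
[-0.00948943 -0.12887146 -0.01854601]
```

Call:
{"name": "play_rows", "arguments": {
  "targets": [
    {"claw":1,"linear":[0,0.05,0],"rotation":[0,0,0]},
    {"claw":1,"linear":[0,0.05,0],"rotation":[0,0,0]},
    {"claw":1,"linear":[0,0.05,0],"rotation":[0,0,0]}
  ]
}}

```text
time: 11.85
position: [0.5222, -0.1844, 0.0396]
tool_rot: [-0.159, 1.563, 0.149]
ft_force: [0.4, -1.3, -0.7]
grip_width: 0.409
```

```bash
python3 -c "
from h import *
cp();print(get_state()['torque'])"
```

```text
t 11.85 cradle xyz mm 0.7 -15.2 39.6 F 0.14 -1.32 -0.7 w 0.409
[-0.20394163 -0.20607762 -0.02694087]
```

Call:
{"name": "play_rows", "arguments": {
  "targets": [
    {"claw":1,"linear":[0,0.06,0],"rotation":[0,0,0]},
    {"claw":1,"linear":[0,0.06,0],"rotation":[0,0,0]},
    {"claw":1,"linear":[0,0.06,0],"rotation":[0,0,0]}
  ]
}}

```text
time: 12.1
position: [0.5214, -0.1801, 0.0397]
tool_rot: [-0.16, 1.562, 0.148]
ft_force: [0.2, -0.0, -0.3]
grip_width: 0.408
```

```bash
python3 -c "
from h import *
cp()"
```

```text
t 12.1 cradle xyz mm 0.7 -10.8 39.7 F 0.14 -0.08 -0.27 w 0.408
```

Call:
{"name": "play_rows", "arguments": {
  "targets": [
    {"claw":1,"linear":[0,0.05,0],"rotation":[0,0,0]},
    {"claw":1,"linear":[0,0.05,0],"rotation":[0,0,0]}
  ]
}}

```text
time: 12.27
position: [0.5208, -0.1777, 0.0397]
tool_rot: [-0.16, 1.562, 0.147]
ft_force: [0.6, -2.5, -1.5]
grip_width: 0.411
```

```bash
python3 -c "
from h import *
cp()"
```

```text
t 12.2667 cradle xyz mm 0.7 -8.3 39.7 F 0.14 -2.6 -1.45 w 0.411
```

Call:
{"name": "play_rows", "arguments": {
  "targets": [
    {"claw":1,"linear":[0,0.04,0],"rotation":[0,0,0]}
  ]
}}

```text
time: 12.35
position: [0.5207, -0.1771, 0.0397]
tool_rot: [-0.161, 1.562, 0.147]
ft_force: [0.6, -4.4, -0.9]
grip_width: 0.406
```

Call:
{"name": "play_rows", "arguments": {
  "targets": [
    {"claw":1,"linear":[0,0.04,0],"rotation":[0,0,0]}
  ]
}}

```text
time: 12.43
position: [0.5206, -0.1768, 0.0398]
tool_rot: [-0.161, 1.562, 0.146]
ft_force: [0.8, -3.7, -1.1]
grip_width: 0.411
```

```bash
python3 -c "
from h import *
cp()"
```

```text
t 12.4333 cradle xyz mm 0.7 -7.4 39.8 F 0.04 -3.76 -1.15 w 0.411
```

Call:
{"name": "play_rows", "arguments": {
  "targets": [
    {"claw":1,"linear":[0,0.05,0],"rotation":[0,0,0]}
  ]
}}

```text
time: 12.52
position: [0.5205, -0.1763, 0.0398]
tool_rot: [-0.162, 1.561, 0.144]
ft_force: [1.2, -3.5, -1.3]
grip_width: 0.406
```

Call:
{"name": "play_rows", "arguments": {
  "targets": [
    {"claw":1,"linear":[0,0.05,0],"rotation":[0,0,0]}
  ]
}}

```text
time: 12.6
position: [0.5203, -0.1759, 0.0399]
tool_rot: [-0.162, 1.561, 0.143]
ft_force: [0.5, -4.0, -2.3]
grip_width: 0.41
```

Call:
{"name": "play_rows", "arguments": {
  "targets": [
    {"claw":1,"linear":[0,0.06,0],"rotation":[0,0,0]}
  ]
}}

```text
time: 12.68
position: [0.5202, -0.1756, 0.04]
tool_rot: [-0.163, 1.56, 0.141]
ft_force: [1.4, -6.6, -2.3]
grip_width: 0.412
```

Call:
{"name": "play_rows", "arguments": {
  "targets": [
    {"claw":1,"linear":[0,0.06,0],"rotation":[0,0,0]}
  ]
}}

```text
time: 12.77
position: [0.5202, -0.1757, 0.0402]
tool_rot: [-0.164, 1.56, 0.139]
ft_force: [1.7, -7.1, -1.7]
grip_width: 0.41
```

Call:
{"name": "play_rows", "arguments": {
  "targets": [
    {"claw":1,"linear":[0,0.06,0],"rotation":[0,0,0]}
  ]
}}

```text
time: 12.85
position: [0.5201, -0.1757, 0.0404]
tool_rot: [-0.165, 1.559, 0.137]
ft_force: [1.6, -5.7, -1.9]
grip_width: 0.41
```

```bash
python3 -c "
from h import *
cp(); print(get_state()['torque'],tc(0,0,40))"
```

```text
t 12.85 cradle xyz mm 0.4 -6.2 40.4 F 0.4 -5.86 -1.95 w 0.41
[-1.27137128 -0.48399468  0.01624973] (array([ 0.01,  0.25, -0.02]), array([-0.005,  0.003,  0.012]))
```

Call:
{"name": "play_rows", "arguments": {
  "targets": [
    {"claw":1,"linear":[0.02,0.07,0],"rotation":[0,0,0.004]}
  ]
}}

```text
time: 12.93
position: [0.5201, -0.1757, 0.0402]
tool_rot: [-0.162, 1.559, 0.139]
ft_force: [2.5, -6.9, -0.6]
grip_width: 0.41
```

Call:
{"name": "play_rows", "arguments": {
  "targets": [
    {"claw":1,"linear":[0.02,0.07,0],"rotation":[0,0,0.004]}
  ]
}}

```text
time: 13.02
position: [0.5201, -0.1757, 0.04]
tool_rot: [-0.158, 1.559, 0.142]
ft_force: [1.9, -5.9, -1.3]
grip_width: 0.406
```

```bash
python3 -c "
from h import *
cp(); print(get_state()['torque'],tc(0,0,40))"
```

```text
t 13.0167 cradle xyz mm 0.4 -6.2 40.0 F 0.7 -6.15 -1.32 w 0.406
[-1.34627541 -0.41831364  0.06639677] (array([-0.  ,  0.25, -0.02]), array([-0.006,  0.004,  0.007]))
```

Call:
{"name": "play_rows", "arguments": {
  "targets": [
    {"claw":1,"linear":[0.02,0.085,0],"rotation":[0,0,0.004]}
  ]
}}

```text
time: 13.1
position: [0.5201, -0.1756, 0.04]
tool_rot: [-0.155, 1.558, 0.144]
ft_force: [1.7, -7.6, -0.2]
grip_width: 0.408
```

Call:
{"name": "play_rows", "arguments": {
  "targets": [
    {"claw":1,"linear":[0.02,0.085,0],"rotation":[0,0,0.002]}
  ]
}}

```text
time: 13.18
position: [0.5201, -0.1756, 0.04]
tool_rot: [-0.154, 1.558, 0.143]
ft_force: [1.0, -6.5, 0.5]
grip_width: 0.409
```

```bash
python3 -c "
from h import *
cp()"
```

```text
t 13.1833 cradle xyz mm 0.4 -6.1 40.0 F -0.35 -6.6 0.47 w 0.409
```

Call:
{"name": "play_rows", "arguments": {
  "targets": [
    {"claw":1,"linear":[0.01,0.095,0],"rotation":[0,0,0]}
  ]
}}

```text
time: 13.27
position: [0.5201, -0.1756, 0.0401]
tool_rot: [-0.155, 1.557, 0.14]
ft_force: [1.0, -6.9, -2.3]
grip_width: 0.408
```

Call:
{"name": "play_rows", "arguments": {
  "targets": [
    {"claw":1,"linear":[0.01,0.095,0],"rotation":[0,0,0]}
  ]
}}

```text
time: 13.35
position: [0.52, -0.1757, 0.0402]
tool_rot: [-0.157, 1.556, 0.137]
ft_force: [1.6, -7.2, -1.7]
grip_width: 0.409
```

```bash
python3 -c "
from h import *
cp()"
```

```text
t 13.35 cradle xyz mm 0.3 -6.1 40.2 F 0.16 -7.39 -1.71 w 0.409
```

Call:
{"name": "play_rows", "arguments": {
  "targets": [
    {"claw":1,"linear":[0.03,0.085,0],"rotation":[0,0,0.003]},
    {"claw":0.5,"linear":[0.02,0.07,0],"rotation":[0,0,0.002]},
    {"claw":0.45,"linear":[0,0,0],"rotation":[0,0,0]},
    {"claw":0.4,"linear":[0,-0.05,0],"rotation":[0,0,0]},
    {"claw":0.35,"linear":[0,0,0],"rotation":[0,0,0]},
    {"claw":0.35,"linear":[0,0,0],"rotation":[0,0,0]}
  ]
}}

```text
time: 13.85
position: [0.5191, -0.1709, 0.0394]
tool_rot: [-0.15, 1.558, 0.146]
ft_force: [-0.2, -0.4, -0.5]
grip_width: 0.624
```

```bash
python3 -c "
from h import *
cp(); print(get_state()['torque'],tc(0,-6,120))"
```

```text
t 13.85 cradle xyz mm 0.4 -1.3 39.4 F -0.3 -0.35 -0.53 w 0.624
[ 0.05226959 -0.10432346 -0.01362981] (array([-3.22, -0.2 ,  0.01]), array([-0.007,  0.005,  0.002]))
```

Call:
{"name": "play_rows", "arguments": {
  "targets": [
    {"claw":0.35,"linear":[0,-0.25,0],"rotation":[0,0,0]},
    {"claw":0.35,"linear":[-0.2,0,0],"rotation":[-0.007,0.005,0]},
    {"claw":0.35,"linear":[-0.5,0,0],"rotation":[0,0,0]},
    {"claw":0.35,"linear":[-0.6,0,0],"rotation":[0,0,0]},
    {"claw":0.35,"linear":[-0.6,0,0],"rotation":[0,0,0]},
    {"claw":0.35,"linear":[-0.8,0,0],"rotation":[0,0,0]},
    {"claw":0.35,"linear":[-0.8,0,0],"rotation":[0,0,0]},
    {"claw":0.6,"linear":[-0.8,0,0],"rotation":[0,0,0]},
    {"claw":0.9,"linear":[-0.5,0,0],"rotation":[0,0,0]},
    {"claw":1,"linear":[0,0,0],"rotation":[0,0,0]}
  ]
}}

```text
time: 14.68
position: [0.5209, -0.1745, 0.1709]
tool_rot: [-0.161, 1.566, 0.161]
ft_force: [1.2, -0.1, 0.1]
grip_width: 0.503
```

```bash
python3 - <<'E'
from h import *
import pickle
cp(); s=get_state(); im=get_image('wrist'); pickle.dump(s,open('s5.pkl','wb')); cv2.imwrite('pics/w5.png',im)
cv2.imwrite('pics/w5b.png',cv2.resize(np.clip(im[:260]*1.6,0,255).astype('uint8'),None,fx=1.5,fy=1.5))
cv2.imwrite('pics/sc5.png',get_image('scene'))
for P in((42,45,73.5),(81,45,160),(0,45,50)):
    print(P,proj('wrist',[*(O+P[0]*1e-3*X+P[1]*1e-3*Y),P[2]*1e-3],s)*1.5)
E
```

```text
t 14.6833 cradle xyz mm 1.4 -5.1 170.9 F 1.17 -0.31 0.08 w 0.503
(42, 45, 73.5) [451.45474431 212.6986397 ]
(81, 45, 160) [573.90885053 238.11671961]
(0, 45, 50) [379.74419966 208.04491381]
```

View pics/w5b.png

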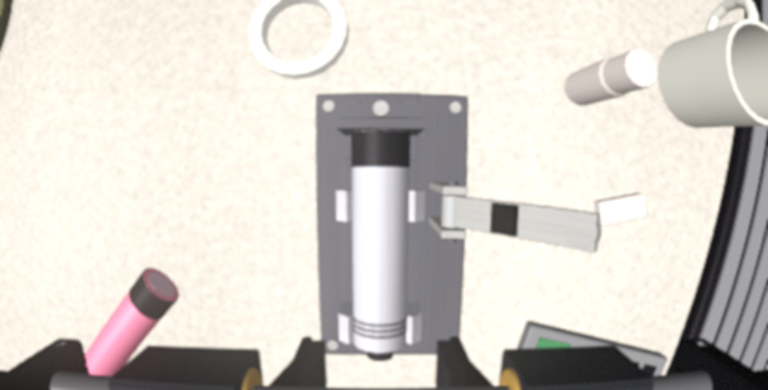

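Call:
{"name": "play_rows", "arguments": {
  "newtons": 30,
  "targets": [
    {"claw":1,"linear":[-0.6,0,0],"rotation":[0,0,0]},
    {"claw":1,"linear":[-0.6,0,0],"rotation":[0,0,0]},
    {"claw":1,"linear":[0,0.4,0.8],"rotation":[0,0,0]},
    {"claw":1,"linear":[0,0.4,0.8],"rotation":[0,0,0]},
    {"claw":1,"linear":[0,0.4,0.8],"rotation":[0,0,0]},
    {"claw":1,"linear":[0,0.4,0.8],"rotation":[0,0,0]},
    {"claw":1,"linear":[0,0.4,0.8],"rotation":[0,0,0]},
    {"claw":1,"linear":[0,0,0.8],"rotation":[0,0,0]},
    {"claw":1,"linear":[0,0,0.2],"rotation":[0,0,0]},
    {"claw":1,"linear":[0,0,0],"rotation":[0,0,0]}
  ]
}}

```text
time: 15.62
position: [0.6275, -0.0979, 0.1844]
tool_rot: [-0.151, 1.591, 0.166]
ft_force: [-0.9, -0.6, 0.1]
grip_width: 0.004
```

```bash
python3 - <<'E'
from h import *
cp(); print(tc(122,45,135))
s=get_state(); 
import pickle; s5=pickle.load(open('s5.pkl','rb'))
for th in(1.8,1.9,2,2.1,2.2,2.3):
    P=[*(O+(42-95*np.cos(th))*1e-3*X+.045*Y),.0735+.095*np.sin(th)]; print(th,proj('wrist',P,s5)*1.5)
E
```

```text
t 15.6167 cradle xyz mm 121.1 48.7 184.4 F -1.0 -0.45 0.13 w 0.004
(array([ 1.97, -0.17,  0.09]), array([ 0.001, -0.016, -0.007]))
1.8 [540.64743512 238.99713108]
1.9 [559.10348274 238.70663646]
2 [574.90255459 238.10366228]
2.1 [587.97072512 237.21179287]
2.2 [598.35394197 236.06227643]
2.3 [606.18043558 234.69090496]
```

Call:
{"name": "play_rows", "arguments": {
  "targets": [
    {"claw":1,"linear":[0.3,-0.1,0.4],"rotation":[0,-0.016,-0.007]},
    {"claw":1,"linear":[0.6,0,0],"rotation":[0,0,0]},
    {"claw":1,"linear":[0.6,0,0],"rotation":[0,0,0]},
    {"claw":1,"linear":[0.4,0,0],"rotation":[0,0,0]},
    {"claw":1,"linear":[0,0,0],"rotation":[0,0,0]}
  ]
}}

```text
time: 16.03
position: [0.6326, -0.1007, 0.1314]
tool_rot: [-0.156, 1.572, 0.158]
ft_force: [-0.8, 0.1, -0.1]
grip_width: 0.003
```

```bash
python3 - <<'E'
from h import *
cp(); print(tc(128,46,135))
E
```

```text
t 16.0333 cradle xyz mm 125.5 45.0 131.4 F -0.76 0.28 -0.06 w 0.003
(array([-0.15,  0.04,  0.1 ]), array([ 0.   , -0.005, -0.001]))
```

Now push toward -x (tool -z).

Call:
{"name": "play_rows", "arguments": {
  "targets": [
    {"claw":1,"linear":[0,0,-0.25],"rotation":[0,0,0]},
    {"claw":1,"linear":[0,0,-0.25],"rotation":[0,0,0]},
    {"claw":1,"linear":[0,0,-0.25],"rotation":[0,0,0]}
  ]
}}

```text
time: 16.28
position: [0.6129, -0.1052, 0.1318]
tool_rot: [-0.155, 1.572, 0.157]
ft_force: [3.8, 1.0, 2.5]
grip_width: 0.008
```

Call:
{"name": "play_rows", "arguments": {
  "targets": [
    {"claw":1,"linear":[0,0,-0.25],"rotation":[0,0,0]},
    {"claw":1,"linear":[0,0,-0.25],"rotation":[0,0,0]},
    {"claw":1,"linear":[0,0,-0.25],"rotation":[0,0,0]}
  ]
}}

```text
time: 16.53
position: [0.5997, -0.1081, 0.1389]
tool_rot: [-0.157, 1.554, 0.155]
ft_force: [3.6, 1.1, 3.9]
grip_width: 0.001
```

```bash
python3 - <<'E'
from h import *
cp(); print(tc(62,45,145))
E
```

```text
t 16.5333 cradle xyz mm 91.8 44.3 138.9 F 3.73 0.4 3.89 w 0.001
(array([-0.26,  0.03, -1.19]), array([-0.   ,  0.007,  0.001]))
```

Call:
{"name": "play_rows", "arguments": {
  "targets": [
    {"claw":1,"linear":[-0.08,0,-0.25],"rotation":[0,0,0]},
    {"claw":1,"linear":[-0.08,0,-0.25],"rotation":[0,0,0]},
    {"claw":1,"linear":[-0.08,0,-0.25],"rotation":[0,0.003,0]}
  ]
}}

```text
time: 16.78
position: [0.5788, -0.1124, 0.1466]
tool_rot: [-0.159, 1.558, 0.153]
ft_force: [0.0, 0.2, -0.3]
grip_width: 0.001
```

```bash
python3 - <<'E'
from h import *
import pickle
cp(); print(tc(62,45,145))
s=get_state(); im=get_image('wrist'); cv2.imwrite('pics/w6.png',np.clip(im*1.6,0,255).astype('uint8'));cv2.imwrite('pics/sc6.png',get_image('scene'))
a=cv2.imread('pics/sc6.png')[150:250,120:280]; cv2.imwrite('pics/sc6c.png',np.vstack([cv2.resize(np.clip(a*1.3,0,255).astype('uint8'),None,fx=3.2,fy=3.2,interpolation=cv2.INTER_CUBIC),cv2.imread('pics/w6.png')[:270]]))
E
```

```text
t 16.7833 cradle xyz mm 70.5 44.2 146.6 F 0.09 0.2 -0.34 w 0.001
(array([ 0.06,  0.03, -0.34]), array([-0.   ,  0.004,  0.003]))
```

View pics/sc6c.png

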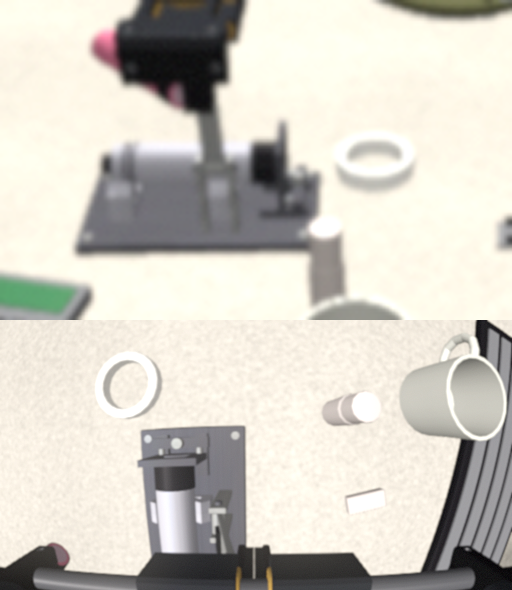

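Call:
{"name": "play_rows", "arguments": {
  "targets": [
    {"claw":1,"linear":[-0.05,0.02,-0.25],"rotation":[0,0.002,0]},
    {"claw":1,"linear":[-0.05,0,-0.25],"rotation":[0,0,0]},
    {"claw":1,"linear":[0,0,-0.25],"rotation":[0,0,0]},
    {"claw":1,"linear":[0,0,-0.25],"rotation":[0,0,0]}
  ]
}}

```text
time: 17.22
position: [0.5523, -0.1178, 0.1482]
tool_rot: [-0.159, 1.563, 0.153]
ft_force: [0.9, -0.2, -0.0]
grip_width: 0.005
```

```bash
python3 - <<'E'
from h import *
cp(); print(tc(41,45,150),tc(21.5,45,143))
E
```

```text
t 17.2167 cradle xyz mm 43.5 44.1 148.2 F 0.88 -0.38 -0.03 w 0.005
(array([-0.07,  0.03, -0.1 ]), array([-0.001,  0.001,  0.002])) (array([ 0.21,  0.03, -0.88]), array([-0.001,  0.001,  0.002]))
```

Call:
{"name": "play_rows", "arguments": {
  "targets": [
    {"claw":1,"linear":[0.03,0.02,-0.24],"rotation":[0,0,0]},
    {"claw":1,"linear":[0.05,0,-0.24],"rotation":[0,0,0]},
    {"claw":1,"linear":[0.07,0,-0.22],"rotation":[0,0,0]},
    {"claw":1,"linear":[0.09,0,-0.22],"rotation":[0,0,0]}
  ]
}}

```text
time: 17.55
position: [0.5272, -0.1224, 0.1417]
tool_rot: [-0.159, 1.562, 0.153]
ft_force: [1.6, 0.4, 0.4]
grip_width: 0.005
```

```bash
python3 - <<'E'
from h import *
cp(); print(tc(4.6,45,131.5),tc(-8.5,45,116))
E
```

```text
t 17.55 cradle xyz mm 17.9 44.6 141.7 F 1.69 0.06 0.41 w 0.005
(array([ 0.41,  0.02, -0.53]), array([-0.001,  0.002,  0.003])) (array([ 1.03,  0.02, -1.06]), array([-0.001,  0.002,  0.003]))
```

Call:
{"name": "play_rows", "arguments": {
  "targets": [
    {"claw":1,"linear":[0.13,0,-0.18],"rotation":[0,0,0]},
    {"claw":1,"linear":[0.14,0,-0.18],"rotation":[0,0,0]},
    {"claw":1,"linear":[0.16,0,-0.17],"rotation":[0,0,0]},
    {"claw":1,"linear":[0.2,0,-0.17],"rotation":[0,0,0]}
  ]
}}

```text
time: 17.88
position: [0.5076, -0.1266, 0.1252]
tool_rot: [-0.159, 1.563, 0.152]
ft_force: [0.4, -0.1, 2.0]
grip_width: 0.006
```

```bash
python3 - <<'E'
from h import *
cp(); print(tc(-8.5,45,116),tc(-17.3,45,97.6))
E
```

```text
t 17.8833 cradle xyz mm -2.1 44.4 125.2 F 0.37 -0.14 1.98 w 0.006
(array([ 0.37,  0.02, -0.26]), array([-0.001,  0.001,  0.003])) (array([ 1.1 ,  0.03, -0.61]), array([-0.001,  0.001,  0.003]))
```

Call:
{"name": "play_rows", "arguments": {
  "targets": [
    {"claw":1,"linear":[0.2,0,-0.13],"rotation":[0,0,0]},
    {"claw":1,"linear":[0.2,0,-0.13],"rotation":[0,0,0]},
    {"claw":1,"linear":[0.2,0,-0.12],"rotation":[0,0,0]},
    {"claw":1,"linear":[0.2,0,-0.1],"rotation":[0,0,0]}
  ]
}}

```text
time: 18.22
position: [0.4937, -0.1294, 0.1026]
tool_rot: [-0.159, 1.564, 0.152]
ft_force: [0.5, -0.5, 0.5]
grip_width: 0.004
```

```bash
python3 - <<'E'
from h import *
cp(); print(tc(-17.3,45,97.6),tc(-21,45,83))
E
```

```text
t 18.2167 cradle xyz mm -16.3 44.4 102.6 F 0.44 -0.58 0.47 w 0.004
(array([ 0.2 ,  0.02, -0.04]), array([-0.001,  0.   ,  0.003])) (array([ 0.78,  0.03, -0.19]), array([-0.001,  0.   ,  0.003]))
```

Call:
{"name": "play_rows", "arguments": {
  "targets": [
    {"claw":1,"linear":[-0.4,0,0],"rotation":[0,0,0]},
    {"claw":1,"linear":[-0.4,0,0],"rotation":[0,0,0]},
    {"claw":1,"linear":[0,0.02,-0.45],"rotation":[0,0,0.003]},
    {"claw":1,"linear":[0,0,-0.4],"rotation":[0,0,0]},
    {"claw":1,"linear":[0,0,0],"rotation":[0,0,0]},
    {"claw":1,"linear":[0.2,0,0],"rotation":[0,0,0]},
    {"claw":1,"linear":[0.2,0,0],"rotation":[0,0,0]},
    {"claw":1,"linear":[0.2,0,0],"rotation":[0,0,0]}
  ]
}}

```text
time: 18.88
position: [0.4741, -0.1326, 0.1115]
tool_rot: [-0.157, 1.562, 0.156]
ft_force: [0.2, -0.7, -0.5]
grip_width: 0.008
```

```bash
python3 - <<'E'
from h import *
cp(); print(tc(-38,45,83))
E
```

```text
t 18.8833 cradle xyz mm -36.1 45.1 111.5 F 0.07 -0.74 -0.51 w 0.008
(array([ 1.14, -0.  , -0.08]), array([-0.   ,  0.002,  0.001]))
```

Call:
{"name": "play_rows", "arguments": {
  "targets": [
    {"claw":1,"linear":[0.2,0,-0.06],"rotation":[0,0,0]},
    {"claw":1,"linear":[0.2,0,0],"rotation":[0,0,0]},
    {"claw":1,"linear":[0.2,0,0],"rotation":[0,0,0]}
  ]
}}

```text
time: 19.13
position: [0.4733, -0.1323, 0.0948]
tool_rot: [-0.157, 1.562, 0.158]
ft_force: [0.8, 0.0, 1.1]
grip_width: 0.003
```

Call:
{"name": "play_rows", "arguments": {
  "targets": [
    {"claw":1,"linear":[0.14,0,0],"rotation":[0,0,0]},
    {"claw":1,"linear":[0.12,0,0],"rotation":[0,0,0]}
  ]
}}

```text
time: 19.3
position: [0.4728, -0.1319, 0.0865]
tool_rot: [-0.156, 1.563, 0.159]
ft_force: [-0.4, 0.1, 1.1]
grip_width: 0.005
```

```bash
python3 - <<'E'
from h import *
cp(); print(tc(-38,45,78))
E
```

```text
t 19.3 cradle xyz mm -37.3 46.1 86.5 F -0.37 0.23 1.11 w 0.005
(array([ 0.34, -0.04, -0.03]), array([ 0.001,  0.001, -0.001]))
```

Call:
{"name": "play_rows", "arguments": {
  "targets": [
    {"claw":1,"linear":[0.08,-0.03,0],"rotation":[0,0,0]},
    {"claw":1,"linear":[0.08,0,0],"rotation":[0,0,0]}
  ]
}}

```text
time: 19.47
position: [0.4727, -0.1323, 0.0814]
tool_rot: [-0.155, 1.564, 0.16]
ft_force: [-0.4, -0.7, 1.1]
grip_width: 0.007
```

Call:
{"name": "play_rows", "arguments": {
  "targets": [
    {"claw":1,"linear":[0.05,0,0],"rotation":[0,0,0]},
    {"claw":1,"linear":[0.05,0,0],"rotation":[0,0,0]}
  ]
}}

```text
time: 19.63
position: [0.4726, -0.1323, 0.0784]
tool_rot: [-0.155, 1.565, 0.16]
ft_force: [-0.4, 0.5, 1.2]
grip_width: 0.002
```

Call:
{"name": "play_rows", "arguments": {
  "targets": [
    {"claw":1,"linear":[0.04,0,0],"rotation":[0,0,0]}
  ]
}}

```text
time: 19.72
position: [0.4725, -0.1323, 0.0773]
tool_rot: [-0.155, 1.565, 0.16]
ft_force: [-1.2, -0.1, -0.1]
grip_width: 0.007
```

Call:
{"name": "play_rows", "arguments": {
  "targets": [
    {"claw":1,"linear":[0.03,0,0],"rotation":[0,0,0]}
  ]
}}

```text
time: 19.8
position: [0.4725, -0.1324, 0.0765]
tool_rot: [-0.155, 1.565, 0.16]
ft_force: [-1.4, -0.0, 0.4]
grip_width: 0.007
```

Call:
{"name": "play_rows", "arguments": {
  "targets": [
    {"claw":1,"linear":[0.03,0,0],"rotation":[0,0,0]}
  ]
}}

```text
time: 19.88
position: [0.4725, -0.1324, 0.076]
tool_rot: [-0.155, 1.565, 0.16]
ft_force: [-2.5, 0.3, 6.9]
grip_width: 0.004
```

Call:
{"name": "play_rows", "arguments": {
  "targets": [
    {"claw":1,"linear":[0.03,0,0],"rotation":[0,0,0]}
  ]
}}

```text
time: 19.97
position: [0.4726, -0.1324, 0.0758]
tool_rot: [-0.155, 1.565, 0.16]
ft_force: [-3.4, 0.4, 9.4]
grip_width: 0.009
```

Call:
{"name": "play_rows", "arguments": {
  "targets": [
    {"claw":1,"linear":[0.03,0,0],"rotation":[0,0,0]}
  ]
}}

```text
time: 20.05
position: [0.4725, -0.1324, 0.0758]
tool_rot: [-0.156, 1.566, 0.159]
ft_force: [-3.5, 0.5, 8.6]
grip_width: 0.008
```

Call:
{"name": "play_rows", "arguments": {
  "targets": [
    {"claw":1,"linear":[0.027,0,0],"rotation":[0,0,0]},
    {"claw":1,"linear":[0.027,0,0],"rotation":[0,0,0]}
  ]
}}

```text
time: 20.22
position: [0.4725, -0.1324, 0.0759]
tool_rot: [-0.156, 1.567, 0.159]
ft_force: [-2.8, 1.0, 5.6]
grip_width: 0.003
```

Call:
{"name": "play_rows", "arguments": {
  "targets": [
    {"claw":1,"linear":[0.027,0,0],"rotation":[0,0,0]},
    {"claw":1,"linear":[0.027,0,0],"rotation":[0,0,0]},
    {"claw":1,"linear":[0.027,0,0],"rotation":[0,0,0]}
  ]
}}

```text
time: 20.47
position: [0.4725, -0.1324, 0.0759]
tool_rot: [-0.157, 1.568, 0.158]
ft_force: [-2.3, -0.0, 5.9]
grip_width: 0.005
```

Call:
{"name": "play_rows", "arguments": {
  "targets": [
    {"claw":1,"linear":[0.027,0,0],"rotation":[0,0,0]},
    {"claw":1,"linear":[0.027,0,0],"rotation":[0,0,0]},
    {"claw":1,"linear":[0.027,0,0],"rotation":[0,0,0]},
    {"claw":1,"linear":[0.027,0,0],"rotation":[0,0,0]}
  ]
}}

```text
time: 20.8
position: [0.4725, -0.1324, 0.0759]
tool_rot: [-0.159, 1.569, 0.156]
ft_force: [-2.7, 1.2, 6.2]
grip_width: 0.005
```

Call:
{"name": "play_rows", "arguments": {
  "targets": [
    {"claw":1,"linear":[0.027,0,0],"rotation":[0,0,0]},
    {"claw":1,"linear":[0.027,0,0],"rotation":[0,0,0]},
    {"claw":1,"linear":[0.027,0,0],"rotation":[0,0,0]},
    {"claw":1,"linear":[0.027,0,0],"rotation":[0,0,0]}
  ]
}}

```text
time: 21.13
position: [0.4725, -0.1324, 0.0759]
tool_rot: [-0.16, 1.571, 0.155]
ft_force: [-2.2, 0.7, 6.3]
grip_width: 0.002
```

Steady at about 6.2 N; I need a little more (8 N), so I'll raise it and hold for over a second.

Call:
{"name": "play_rows", "arguments": {
  "targets": [
    {"claw":1,"linear":[0.035,0,0],"rotation":[0,0,0]},
    {"claw":1,"linear":[0.035,0,0],"rotation":[0,0,0]},
    {"claw":1,"linear":[0.035,0,0],"rotation":[0,0,0]}
  ]
}}

```text
time: 21.38
position: [0.4726, -0.1324, 0.0759]
tool_rot: [-0.161, 1.572, 0.153]
ft_force: [-3.1, 1.6, 8.0]
grip_width: 0.001
```

Call:
{"name": "play_rows", "arguments": {
  "targets": [
    {"claw":1,"linear":[0.035,0,0],"rotation":[0,0,0]},
    {"claw":1,"linear":[0.035,0,0],"rotation":[0,0,0]},
    {"claw":1,"linear":[0.035,0,0],"rotation":[0,0,0]},
    {"claw":1,"linear":[0.035,0,0],"rotation":[0,0,0]}
  ]
}}

```text
time: 21.72
position: [0.4726, -0.1324, 0.0759]
tool_rot: [-0.163, 1.574, 0.152]
ft_force: [-3.9, 0.2, 8.0]
grip_width: 0.005
```

Call:
{"name": "play_rows", "arguments": {
  "targets": [
    {"claw":1,"linear":[0.035,0,0],"rotation":[0,0,0]},
    {"claw":1,"linear":[0.035,0,0],"rotation":[0,0,0]},
    {"claw":1,"linear":[0.035,0,0],"rotation":[0,0,0]},
    {"claw":1,"linear":[0.035,0,0],"rotation":[0,0,0]},
    {"claw":1,"linear":[0.035,0,0],"rotation":[0,0,0]},
    {"claw":1,"linear":[0.035,0,0],"rotation":[0,0,0]}
  ]
}}

```text
time: 22.22
position: [0.4725, -0.1323, 0.0759]
tool_rot: [-0.166, 1.578, 0.149]
ft_force: [-2.9, -0.3, 6.9]
grip_width: 0.001
```

Call:
{"name": "play_rows", "arguments": {
  "targets": [
    {"claw":1,"linear":[0.035,0,0],"rotation":[0,0,0]},
    {"claw":1,"linear":[0.035,0,0],"rotation":[0,0,0]},
    {"claw":1,"linear":[0.035,0,0],"rotation":[0,0,0]},
    {"claw":1,"linear":[0.035,0,0],"rotation":[0,0,0]},
    {"claw":1,"linear":[0.035,0,0],"rotation":[0,0,0]},
    {"claw":1,"linear":[0.035,0,0],"rotation":[0,0,0]}
  ]
}}

```text
time: 22.72
position: [0.4725, -0.1324, 0.0759]
tool_rot: [-0.168, 1.58, 0.146]
ft_force: [-3.0, 0.6, 8.5]
grip_width: 0.007
```

Call:
{"name": "play_rows", "arguments": {
  "targets": [
    {"claw":1,"linear":[0,0,0],"rotation":[0,0,0]},
    {"claw":1,"linear":[-0.3,0,0],"rotation":[0,0,0]},
    {"claw":1,"linear":[-0.8,0,0],"rotation":[0,-0.008,0]},
    {"claw":1,"linear":[-1,0,0],"rotation":[0,0,0]},
    {"claw":1,"linear":[-1,0,0],"rotation":[0,0,0]},
    {"claw":1,"linear":[-1,-1,0],"rotation":[0,0,0]},
    {"claw":1,"linear":[-0.5,-1,0],"rotation":[0,0,0]},
    {"claw":1,"linear":[0,-0.6,0],"rotation":[0,0,0]},
    {"claw":1,"linear":[0,0,0],"rotation":[0,0,0]}
  ]
}}

```text
time: 23.47
position: [0.4874, -0.1943, 0.1993]
tool_rot: [-0.173, 1.564, 0.15]
ft_force: [-0.1, -0.6, -0.6]
grip_width: 0.007
```

```bash
python3 - <<'E'
from h import *
cp(); s=get_state(); im=get_image('wrist'); sc=get_image('scene'); cv2.imwrite('pics/sc7.png',sc); cv2.imwrite('pics/w7.png',im)
a=cv2.resize(sc[160:240,130:260],(512,315),interpolation=cv2.INTER_CUBIC)
cv2.imwrite('pics/f.png',np.clip(np.vstack([a*1.3,im[:260]*1.6]),0,255).astype('uint8'))
E
```

```text
t 23.4667 cradle xyz mm -35.4 -18.0 199.3 F -0.21 -0.53 -0.55 w 0.007
```

View pics/f.png

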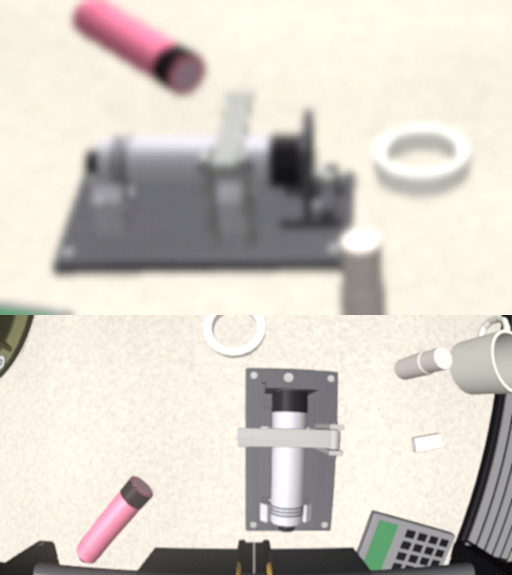

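```bash
python3 - <<'E'
from h import *
w=cv2.imread('pics/w7.png'); sc=cv2.imread('pics/sc7.png'); w5=cv2.imread('pics/w5.png')
f=lambda a:cv2.resize(a,(390,390),interpolation=cv2.INTER_CUBIC)
cv2.imwrite('pics/g.png',np.clip(np.hstack([f(w[45:110,255:320]),f(sc[175:225,185:235])])*2.2,0,255).astype('uint8'))
E
```

```text
(no output)
```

View pics/g.png

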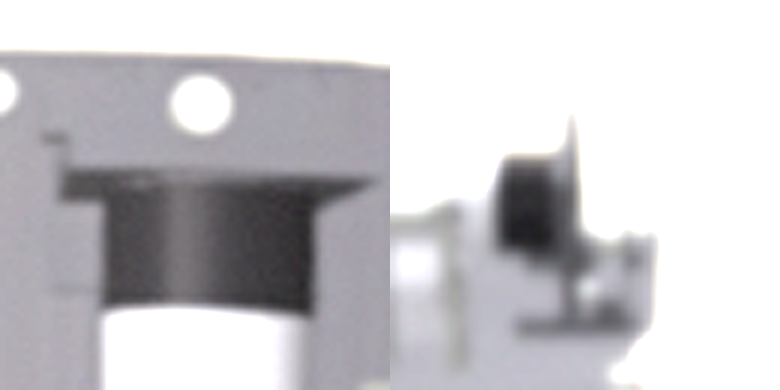

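The lens end sits flush against the plate, with no gap in either view. Handing in.

```bash
python3 -c "
from bench import *
print(close_job(), get_state()['time'])"
```

```text
the job is handed in; nothing more can be done
the job is handed in; nothing more can be done
```

The barrel is mounted and clamped, and I handed the job in at about 24 s of the 72 s allowed.

- **Barrel:** I lifted it off its rest and laid it in the V-saddles with the lens towards the plate. I then slid it along the V until the arm's push read about 7 to 7.8 N. That reading includes the sliding friction in the V, so the force on the plate itself was somewhat lower.
- **Strap:** I swung it over onto the barrel and held about 8 N (readings 6.9 to 8.5) on its free end for about 1.5 s. Just before that came a softer press of about 6 N.
- **Last checks:** the scene and wrist pictures show the barrel in both saddles, the lens end against the plate with no visible gap, and the strap level on the barrel. The arm is clear and touching nothing. The nearby items in view (tape, glue, mug, eraser, calculator) looked undisturbed.

**Imperfect points:**
- **Seating force:** while setting the barrel down, the wrist briefly read 8.7 to 8.9 N upward. With the barrel's 2 N weight and a sideways force of up to about 4.7 N, the force on the saddles was about 11 to 12 N. That may have passed the 10 N limit for a moment.
- **Possible early touch:** the approach overshot forward by about 10 mm. It read about 3 N along the V, so the lens may have brushed the plate before it was laid in.
- **Strap peak:** the press reached about 10 N in total at first, below the 12 N limit.

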